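# Level the token scale

### The job

The table of the token scale on the counter stands crooked. Turn its two cranked levelling screws until the table sits level in every direction, with the steel ball of its round level resting inside the small ring at its middle, and leave everything else on the counter where it stands.

Things in the scene. Friction and masses are not known exactly. Their poses are not given: they have to be found in the camera images.
- scale: fixed red cast-iron base plate of the token scale, 250 x 260 x 14 mm (x, y, z); origin under its centre, x pointing away from its front. Two vertical cranked levelling screws stand near its front corners, at (-85, 100) mm (left) and (-85, -100) mm (right) in its frame; a third screw at (90, 0) mm has no crank, is not to be turned, and its collar's height is unknown
- weigh_table: the cream scale table, a plate 165 x 130 x 8 mm with two ears, carried by the three screws at brass collars; each screw moves only its own collar, tilting the table about the line through the other two. Origin at the middle of the rear collar, about 75 mm up; z upright when level, x away from the front, y left. A steel cup, 72 mm wide, stands 49 mm above the plate, 60 mm in front of the origin
- table_mid (a point): centre of the dial of the round ball level on the table (brass dish 60 mm wide, 126 mm in front of the table's origin); its 8 mm steel ball rolls to the low side, about 1.7 mm per degree, and rests wholly inside the small black ring (13 mm) when level
- screw_left (a joint): angle of the left levelling screw, rad, stops at -3.9 and 3.9, crank pointing along the scale's x at 0; growing = anticlockwise seen from above = raises the left collar 4.8 mm per rad, and the crank with it. Stiff (about 3 N at the pin), stays where it is left
- screw_right (a joint): the same for the right levelling screw; anticlockwise raises the right collar 4.8 mm per rad
- pin_left (a point): centre of the top end of the upright steel crank pin of the left screw: 12 mm thick, it stands 39 mm above its flat red crank arm and 65 mm above the middle of the collar (about 140 mm above the counter when level), 42 mm from the screw's axis. The arm is 14 mm wide, the hub 30 mm with a brass tip 32 mm below the pin's top
- pin_right (a point): the same for the right screw
- globe: bystander: green glass scent globe on a brass foot, 84 mm wide, 143 mm tall, origin at the centre of its underside; stands close to the left, right or front of the scale
- ornament: bystander: chrome winged hood ornament on a black 70 mm square block, about 135 mm tall, origin under its centre; stands close to the left, right or front of the scale
- coin_bowl: bystander: brown bakelite bowl, 110 mm wide, 42 mm tall, origin under its centre; stands close to the left, right or front of the scale
- tire_gauge: bystander: brass tire gauge lying on the counter, about 150 mm long along its x, 21 mm tall, origin under its middle; behind the scale
- dispenser: fixed red token dispenser with a hand crank, 150 x 130 x 248 mm (its crank reaches 118 mm in front of its middle), origin under its centre; left of the scale
- collar_left (a point): middle of the left collar of the table; the table is level when the three collars are at one height
- collar_right (a point): middle of the right collar of the table
- collar_rear (a point): middle of the rear collar of the table

How it is judged:
At the end, for the whole second after the job is handed in: the table's z axis is within 0.02 rad (1.1 degrees) of vertical and the table is at rest (angle between weigh_table's own z axis and vertical below 0.02 rad and angular speed of weigh_table below 0.03 rad/s); the robot touches nothing.
It fails at once if the scent globe is pushed more than 20 mm or tipped (distance of globe from where it was at the start of the episode above 0.02 m or angle between globe's own z axis and vertical above 0.3 rad).
It fails at once if the hood ornament is pushed more than 20 mm or tipped (distance of ornament from where it was at the start of the episode above 0.02 m or angle between ornament's own z axis and vertical above 0.3 rad).
It fails at once if the coin bowl is pushed more than 20 mm or tipped (distance of coin_bowl from where it was at the start of the episode above 0.02 m or angle between coin_bowl's own z axis and vertical above 0.3 rad).
It fails at once if the tire gauge is pushed more than 20 mm (distance of tire_gauge from where it was at the start of the episode above 0.02 m).
It also fails if it takes over 43 s, if anything falls off the work surface, if the arm or the gripper's body presses on something with over 40 N, if the wrist force passes 120 N, or if a joint passes its speed limit or range.

### The arm

A 7-joint arm with a two-finger parallel gripper is mounted at the origin on the work surface. World frame = base frame: x ahead of the robot, y to its left, z up, the work surface at z = 0. Lengths are in m, angles in rad, forces in N, time in s.
With the tool pointing down it reaches from about 0.4 to 0.875 m from the base axis. Payload 19.3 kg.
Tool frame: the origin (TCP) lies midway between the tips of the shut fingers; the grasp point (between the pads) lies 19 mm behind it (arm.grip_point_offset is the distance from the TCP to the grasp point, in m); z points along the fingers, y is the line along which they close (so a half turn about z gives the same grasp; the last joint's range is limited). The gripper opens to 85 mm and grips with 20 to 120 N. Pads are 22 mm wide; open, the fingers measure 114 mm over their backs; the gripper's body (76 mm by 85 mm) begins 54 mm behind the grasp point. The pads swing forward as they close: fully open they stand 13 mm farther back than shut.
Start: joints at [1.186, 0.521, -0.036, 1.599, 0.021, 1.021, -0.113], TCP at [0.193, -0.594, 0.231] pointing down, gripper open.
Joint ranges: [-2.91, 2.91], [-0.3, 2.13], [-1.5, 1.42], [0.17, 2.43], [-1.26, 4.41], [0.16, 1.93], [-2.52, 2.52]. Speed limits (rad/s): [1.89, 1.89, 2.39, 2.39, 3.01, 3.01, 3.01].

### API

Orientations are given as [roll, pitch, yaw] about the fixed x, y, z axes, in that order (R = Rz(yaw) Ry(pitch) Rx(roll)).
In Python, from cell import arm gives the robot as it stands.
- The arm moves only by the shell command python3 -m crank 'ROWS' [FORCE]. ROWS is JSON, a list of rows, each a list of 7 numbers: the turn, a rotation vector about the tool's x, y, z in degrees, then the shift along the tool's x, y, z in cm, then the closure, from -1 (fully open) to 1 (shut). A call has 1 to 12 rows; each row shifts and turns the commanded pose from where the row before left it, along the tool's axes as they then stand; what a row does not reach is not made up. A row lasts 1/8 s, in which the tool goes at most 62.5 mm and 10.7 degrees, less where a joint would pass 70% of its speed; a pose out of reach is approached as far as the arm can. A call with a gripper value outside its range is refused whole. The fingers move at their own pace and stop on an object; FORCE is the grip in N (left out, the last holds). Time passes only in rows, so rows that do not move let the fingers close. It gives the time, the measured TCP pose, the force, the opening and the grip force at its end, in the units of the state.
- arm.observe(): the state, without advancing time (a new reading comes with each control period).
- arm.grab_frame(name): name is "scene" or "side" or "wrist"; returns a dict with "color" (384x512x3 uint8, blue, green, red), "fov_y" (degrees; the focal length in pixels is half the picture's height over the tangent of half this angle, whatever the lens; pixels are square), "cx", "cy" (the principal point, pixels), "eye" and "attitude" of the camera in the world. Camera axes: x right, y up, looking along -z (the intrinsics and any distortion apply to the point x, -y, -z); pixel columns grow to the right and rows downward; lengths in m; the calibration is good to about 2 mm. A picture is of the moment at which its call begins. There is no depth.
- arm.sign_off(): hands the job in; it is judged then, once.
Trained networks look in the newest picture that a camera, given by its name, has taken for a name from the list of things; names that differ only in an ending like _2 or _b are one class to them, and where a whole thing is asked for, a point or a joint stands for the part that bears it (a point fixed in the world has none). Each returns a list of dicts, best first, with "conf" (0 to 1); they miss things now and then, are a little off and sometimes report something else, mostly with a low value. They report only what shows in the picture. A call takes as long as a camera call.
- arm.trace(query, camera): "pixels" (384x512 bool, what is visible of it) and "bbox" ([left, top, width, height] in pixels, round what is visible of it).
The state is a dict: "time": time; "joint_positions": joint angles; "qvel": joint speeds; "joint_torque": joint torques, N m; "tool_pos": TCP position; "tool_rot": TCP orientation; "force": force on the tool from outside, world axes, zero at the start; "moment": the same for the moment, N m; "opening": finger opening in m; "gripper_force": force on a finger pad.
Only numpy, scipy, OpenCV 4.12 (cv2) and the standard library are available. Lean on these libraries where they do the work, as an engineer would, in place of code of your own. Each camera call takes 0.05 s, during which the arm holds its last target. There are 200 camera calls.

## Working session

There is one attempt and no reset: what is moved stays moved. The work goes in short steps, Python scripts to look and compute and a shell command to move; the robot and the scene stay as the last step left them, time stands still between calls to the robot, and variables do not carry over. Pictures are saved under pics/ and viewed, at most 10 in all, crops included, and the job is handed in when it is done.

```bash
mkdir -p pics; ls; python3 - <<'E'
from cell import arm
import cv2,numpy as np
s=arm.observe();print({k:np.round(v,3).tolist() for k,v in s.items()})
for n in("scene","side","wrist"):
    f=arm.grab_frame(n);cv2.imwrite(f"pics/{n}0.png",f["color"]);print(n,f["fov_y"],f["cx"],f["cy"],f["eye"],np.array(f["attitude"]).tolist(),[k for k in f])
    for q in("pin_left","pin_right","scale","globe","ornament","coin_bowl","table_mid"):
        print(q,[(round(d["conf"],2),d["bbox"]) for d in arm.trace(q,n)[:2]])
a=cv2.imread("pics/scene0.png");b=cv2.imread("pics/side0.png")
cv2.imwrite("pics/both.png",cv2.resize(np.vstack([a,b]),None,fx=.78,fy=.78))
E
```

```text
pics
{'time': 0.0, 'joint_positions': [1.186, 0.522, -0.036, 1.6, 0.021, 1.021, -0.113], 'qvel': [0.0, -0.001, 0.001, 0.001, -0.002, 0.0, -0.0], 'joint_torque': [-0.001, -92.71, 1.98, -36.993, 0.018, 0.008, 0.0], 'tool_pos': [0.193, -0.594, 0.231], 'tool_rot': [-3.141, 0.0, 0.315], 'force': [0.181, -0.539, 0.063], 'moment': [0.003, 0.042, -0.0], 'gripper_force': 0.0, 'opening': 0.085}
scene 47.03522814881249 258.13831402845574 198.5802473850801 [1.2784461  0.11659428 1.04516073] [0.6373974126228824, -0.000745370695866665, 1.6249474362913219] ['color', 'fov_y', 'cx', 'cy', 'eye', 'attitude']
pin_left [(0.79, [285.8, 181.1, 29.9, 14.7]), (0.5, [176.7, 151.5, 24.6, 51.9])]
pin_right [(0.56, [222.3, 174.1, 9.5, 22.5])]
scale [(0.75, [198.4, 174.2, 122.7, 104.1])]
globe [(0.69, [335.3, 183.4, 33.9, 45.3])]
ornament [(0.57, [175.6, 151.5, 25.2, 47.3]), (0.25, [221.1, 174.8, 15.7, 23.4])]
coin_bowl [(0.79, [243.7, 154.1, 35.9, 31.3]), (0.63, [289.7, 180.9, 25.4, 16.6])]
table_mid [(0.97, [218.0, 170.9, 85.4, 82.4]), (0.3, [175.0, 154.5, 27.4, 48.0])]
side 49.20774907226161 252.68849550991857 192.18943482154742 [0.31294585 0.81334046 0.86256242] [0.805011944174916, 0.0019212174373572921, -2.7945984114820583] ['color', 'fov_y', 'cx', 'cy', 'eye', 'attitude']
pin_left [(0.77, [239.6, 216.6, 19.0, 30.5])]
pin_right [(0.82, [267.5, 160.0, 27.7, 36.4])]
scale [(0.85, [177.5, 162.3, 124.1, 102.8])]
globe [(0.66, [206.1, 255.2, 34.0, 40.9])]
ornament [(0.8, [289.8, 143.7, 30.8, 41.9])]
coin_bowl [(0.87, [289.8, 212.0, 43.1, 33.3])]
table_mid [(0.6, [195.4, 162.4, 95.3, 74.3])]
wrist 63.77357089113351 260.63131983999443 192.12223344201334 [ 0.26302515 -0.57253702  0.37414027] [-0.29404608731062637, 0.00010313029299546805, -1.2568935238118213] ['color', 'fov_y', 'cx', 'cy', 'eye', 'attitude']
pin_left []
pin_right []
scale []
globe []
ornament []
coin_bowl []
table_mid []
```

```bash
python3 - <<'E'
import cv2,numpy as np
a=cv2.imread("pics/scene0.png")[130:290,150:390];b=cv2.imread("pics/side0.png")[130:310,160:350]
cv2.imwrite("pics/a.png",cv2.resize(a,None,fx=3.3,fy=3.3,interpolation=2));cv2.imwrite("pics/b.png",cv2.resize(b,None,fx=3.3,fy=3.3,interpolation=2))
E
```

```text
(no output)
```

View pics/a.png

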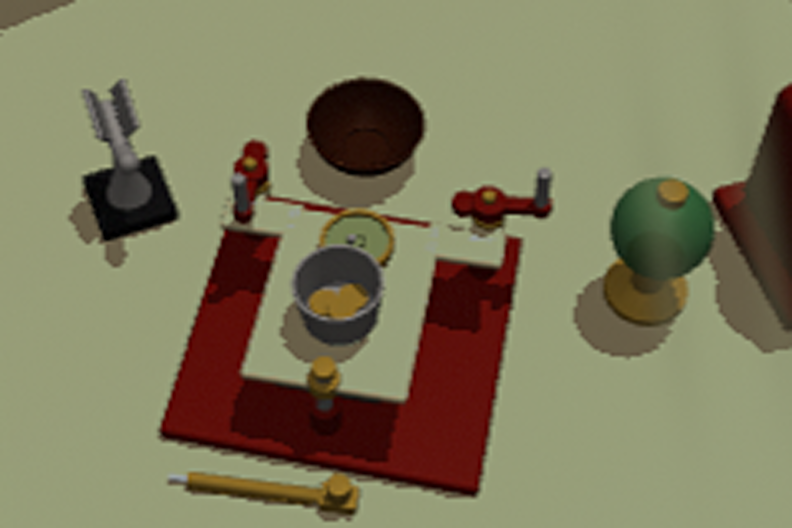

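View pics/b.png

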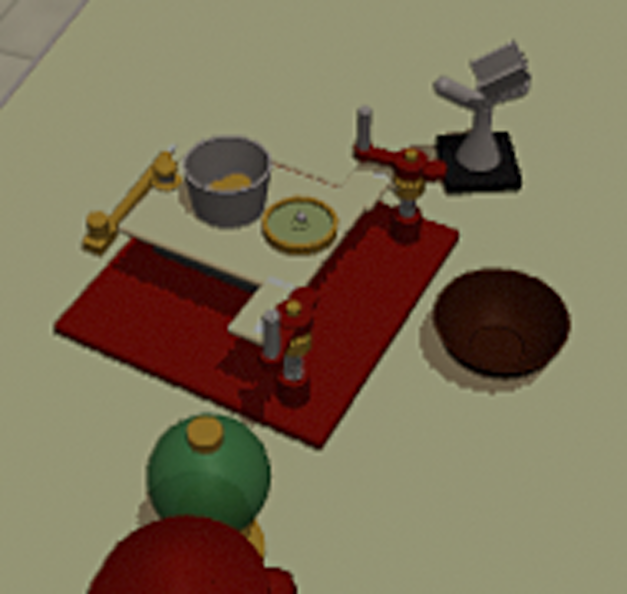

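```bash
cat > h.py <<'E'
import numpy as np
from scipy.spatial.transform import Rotation as R
C={"scene":(47.03522814881249,258.138,198.58,[1.2784461,0.11659428,1.04516073],[0.6373974126,-0.00074537,1.624947436]),
"side":(49.20774907,252.688,192.189,[0.31294585,0.81334046,0.86256242],[0.80501194,0.00192122,-2.79459841])}
def cam(f): return (f["fov_y"],f["cx"],f["cy"],f["eye"],f["attitude"])
def ray(c,p):
    fv,cx,cy,e,a=C[c] if isinstance(c,str) else c
    F=192/np.tan(np.radians(fv/2)); d=R.from_euler("xyz",a).apply([(p[0]-cx)/F,-(p[1]-cy)/F,-1]); return np.array(e),d/np.linalg.norm(d)
def tri(*o):
    A=0;b=0
    for c,p in o:
        e,d=ray(c,p);P=np.eye(3)-np.outer(d,d);A=A+P;b=b+P@e
    x=np.linalg.solve(A,b);return x,[round(1e3*np.linalg.norm((np.eye(3)-np.outer(ray(c,p)[1],ray(c,p)[1]))@(x-ray(c,p)[0])),1) for c,p in o]
def atz(c,p,z):
    e,d=ray(c,p);return e+d*(z-e[2])/d[2]
def proj(c,X):
    fv,cx,cy,e,a=C[c] if isinstance(c,str) else c
    F=192/np.tan(np.radians(fv/2)); v=R.from_euler("xyz",a).inv().apply(np.array(X)-e); return np.array([cx-F*v[0]/v[2],cy+F*v[1]/v[2]])
E
python3 - <<'E'
from h import *
np.set_printoptions(precision=4,suppress=True)
A=lambda x,y:("scene",(150+x/3.3-.35,130+y/3.3-.35)); B=lambda x,y:("side",(160+x/3.3-.35,130+y/3.3-.35))
for n,a,b in [("pinL",(543,172),(270,314)),("pinR",(240,176),(364,110)),("tipL",(489,189),(293,304)),("tipR",(250,160),(411,152)),
 ("rear",(323,362),(166,158)),("dial",(357,240),(300,222)),("ball",(352,240),(301,217)),("cup",(337,275),(228,160)),
 ("cornRR",(163,432),None),("cornRL",(477,490),(57,326)),("cornFL",(521,238),(320,445)),("cornFR",None,(458,234)),
 ("globe cap",(672,190),(206,432)),("orn tip",(100,92),(500,58)),("bowl",(366,112),(502,308))]:
    if a and b: print(n,*tri(A(*a),B(*b)))
    if n[:4]=="corn":
        for f,p in((A,a),(B,b)):
            if p: print("  ",n,atz(*f(*p),.014))
print("orn base",atz(*A(133,190),.02),atz(*B(478,165),.02),"globefoot",atz(*A(646,292),.005))
E
```

```text
pinL [0.554  0.2244 0.149 ] [np.float64(0.6), np.float64(0.6)]
pinR [ 0.5643 -0.0149  0.1404] [np.float64(0.5), np.float64(0.5)]
tipL [0.5512 0.1847 0.1198] [np.float64(1.6), np.float64(1.6)]
tipR [ 0.5223 -0.0129  0.1091] [np.float64(0.5), np.float64(0.5)]
rear [0.7103 0.0597 0.1058] [np.float64(0.6), np.float64(0.6)]
dial [0.5861 0.0789 0.0919] [np.float64(0.1), np.float64(0.1)]
ball [0.587  0.0747 0.0931] [np.float64(0.3), np.float64(0.3)]
cup [0.6494 0.068  0.1308] [np.float64(1.3), np.float64(1.3)]
   cornRR [ 0.7273 -0.0684  0.014 ]
cornRL [0.7612 0.1817 0.0089] [np.float64(1.1), np.float64(1.1)]
   cornRL [0.7645 0.1822 0.014 ]
   cornRL [0.758  0.1845 0.014 ]
cornFL [0.5179 0.2203 0.0106] [np.float64(0.9), np.float64(0.9)]
   cornFL [0.5196 0.2193 0.014 ]
   cornFL [0.5176 0.2236 0.014 ]
   cornFR [ 0.4797 -0.0278  0.014 ]
globe cap [0.5594 0.3264 0.1404] [np.float64(0.3), np.float64(0.3)]
orn tip [ 0.4778 -0.1394  0.1298] [np.float64(5.4), np.float64(5.4)]
bowl [0.4172 0.0785 0.0542] [np.float64(1.0), np.float64(1.0)]
orn base [ 0.4898 -0.1266  0.02  ] [ 0.485  -0.1135  0.02  ] globefoot [0.5648 0.327  0.005 ]
```

```bash
python3 -m crank '[[0,0,0,4.4,-4,-0.4,0],[0,0,0,4.4,-4,-0.4,0],[0,0,0,4.4,-4,-0.4,0],[0,0,0,4.4,-4,-0.4,0],[0,0,0,4.4,-4,-0.4,0],[0,0,0,4.4,-4,-0.4,0],[0,0,0,4.4,-4,-0.4,0],[0,0,0,4.4,-4,-0.4,0],[0,0,0,4.4,-4,-0.4,0],[0,0,0,4.4,-4,-0.4,0],[0,0,0,4.4,-4,-0.4,0],[0,0,0,4.4,-4,0,0]]' 30; python3 -m crank '[[0,0,9,0,0,0,0],[0,0,9,0,0,0,0],[0,0,9,0,0,0,0],[0,0,0,0,0,0,0]]'
cat > look.py <<'E'
import sys,cv2
from cell import arm
from h import *
f=arm.grab_frame("wrist");n=sys.argv[1];cv2.imwrite(f"pics/{n}.png",f["color"]);s=arm.observe()
np.set_printoptions(precision=4,suppress=True)
print(np.array(s["time"]),np.array(s["tool_pos"]),np.array(s["tool_rot"]),s["opening"],"cam",[np.round(v,5).tolist() for v in cam(f)])
E
python3 look.py w1
```

```text
time: 2.7
tool_pos: [0.5479, 0.0273, 0.2758]
tool_rot: [3.141, -0.001, 0.314]
force: [-0.5, -0.6, -0.5]
opening: 0.043
gripper_force: 0.0
time: 3.2
tool_pos: [0.5469, 0.0257, 0.2753]
tool_rot: [3.141, -0.0, -0.156]
force: [0.0, 0.3, -0.2]
opening: 0.0431
gripper_force: 0.0
3.25 [0.547  0.0257 0.2754] [ 3.1415 -0.0001 -0.1528] 0.04257375542512074 cam [63.77357, 260.63132, 192.12223, [0.6192, 0.01333, 0.41821], [-0.29383, -0.00058, -1.72716]]
```

View pics/w1.png

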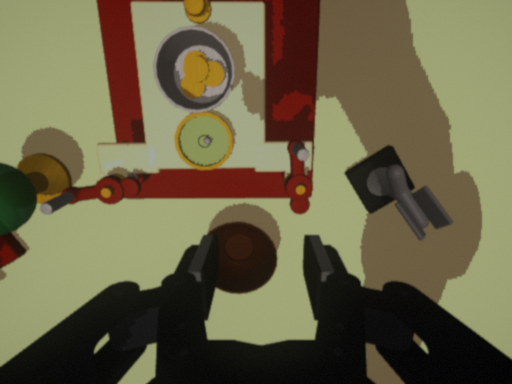

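```bash
python3 - <<'E'
import cv2,numpy as np
from h import *
a=cv2.imread("pics/w1.png")
c=cv2.resize(a[105:177,165:245],None,fx=6,fy=6,interpolation=2);d=cv2.resize(a[130:220,270:320],None,fx=4.8,fy=4.8,interpolation=2)
cv2.imwrite("pics/z1.png",np.hstack([c,d[:432]]))
W=[63.77357,260.63132,192.12223,[0.6192,0.01333,0.41821],[-0.29383,-0.00058,-1.72716]]
A=lambda x,y:("scene",(150+x/3.3-.35,130+y/3.3-.35)); B=lambda x,y:("side",(160+x/3.3-.35,130+y/3.3-.35))
for n,w,a,b in [("pinL",(47,209),(543,172),(270,314)),("pinR",(303,154),(240,176),(364,110)),("tipL",(109,190),(489,189),(293,304)),("tipR",(300,190),(250,160),(411,152)),("dial",(205,140),(357,240),(300,222))]:
    print(n,*tri((W,w),A(*a),B(*b)))
E
```

```text
pinL [0.55372258 0.22427909 0.14875322] [np.float64(0.4), np.float64(0.4), np.float64(0.8)]
pinR [ 0.56484221 -0.01604468  0.13994356] [np.float64(1.6), np.float64(1.4), np.float64(0.8)]
tipL [0.55257275 0.18246697 0.11706205] [np.float64(3.7), np.float64(4.0), np.float64(1.3)]
tipR [ 0.52240006 -0.01309813  0.10902391] [np.float64(0.3), np.float64(0.6), np.float64(0.5)]
dial [0.58651445 0.07823424 0.09138767] [np.float64(1.0), np.float64(0.9), np.float64(0.2)]
```

View pics/z1.png

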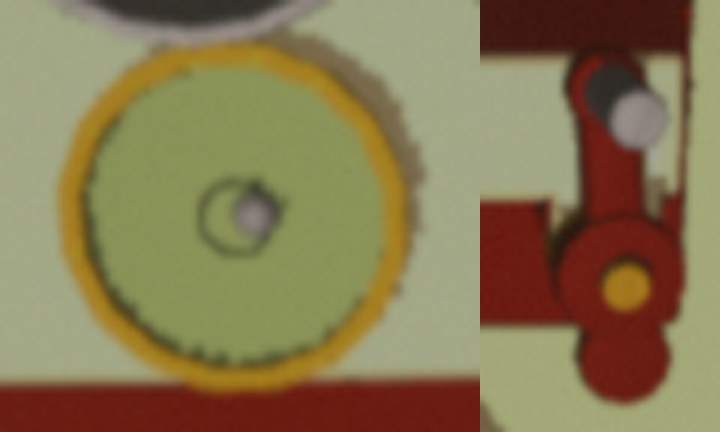

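```bash
python3 -m crank '[[0,0,-5,0,0,0,0],[0,0,0,2.0,4.0,0,0],[0,0,0,0,0,5.4,0],[0,0,0,0,0,5.4,0],[0,0,0,0,0,3.0,0],[0,0,0,0,0,2.5,0],[0,0,0,0,0,0,0],[0,0,0,0,0,0,1],[0,0,0,0,0,0,1],[0,0,0,0,0,0,1],[0,0,0,0,0,0,1]]' 30; python3 look.py w2
```

```text
time: 4.62
tool_pos: [0.5648, -0.0157, 0.1134]
tool_rot: [-3.141, -0.002, -0.069]
force: [-2.3, 0.5, 8.4]
opening: 0.011
gripper_force: 29.6
4.675 [ 0.5648 -0.0156  0.1135] [-3.1413 -0.002  -0.069 ] 0.010992894932055734 cam [63.77357, 260.63132, 192.12223, [0.63753, -0.02177, 0.25642], [-0.29208, -0.00011, -1.64069]]
```

View pics/w2.png

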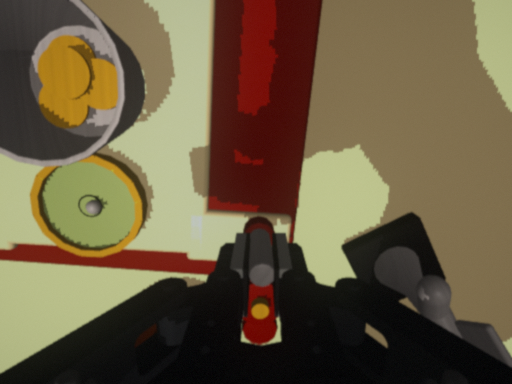

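```bash
python3 -m crank '[[0,0,-6,0,-0.44,-0.05,1],[0,0,-6,0,-0.44,-0.05,1],[0,0,-6,0,-0.44,-0.05,1],[0,0,-6,0,-0.44,-0.05,1],[0,0,0,0,0,0,1]]' 30;python3 -m crank '[[0,0,0,0,0,0,0],[0,0,0,0,0,0,0],[0,0,0,0,0,-4,0],[0,0,0,0,0,-5,0],[0,0,0,0,0,-2,0]]'; python3 look.py w3
```

```text
time: 5.3
tool_pos: [0.5628, 0.0015, 0.1156]
tool_rot: [3.141, -0.001, 0.351]
force: [-4.6, -0.6, 15.4]
opening: 0.011
gripper_force: 29.3
time: 5.92
tool_pos: [0.5634, 0.0019, 0.2271]
tool_rot: [3.141, -0.003, 0.35]
force: [0.8, -0.2, -0.3]
opening: 0.0427
gripper_force: 0.0
5.975 [0.5639 0.0019 0.2285] [ 3.14   -0.0045  0.3496] 0.04285035063180867 cam [63.77357, 260.63132, 192.12223, [0.63165, 0.02602, 0.37012], [-0.29101, -0.00087, -1.22191]]
```

```bash
python3 -m crank '[[0,0,0,1.67,-5.3,0,0],[0,0,0,1.67,-5.3,0,0],[0,0,0,1.67,-5.3,0,0],[0,0,0,1.67,-5.3,0,0],[0,0,-9.6,0,0,0,0],[0,0,-9.6,0,0,0,0],[0,0,-9.6,0,0,0,0],[0,0,-9.6,0,0,0,0],[0,0,-9.6,0,0,0,0],[0,0,-9.6,0,0,0,0],[0,0,-9.6,0,0,0,0],[0,0,0,0,0,0,0]]'; python3 look.py w4
```

```text
time: 7.48
tool_pos: [0.5527, 0.2236, 0.2239]
tool_rot: [-3.141, -0.0, 1.522]
force: [0.3, -0.5, 0.6]
opening: 0.0426
gripper_force: 0.0
7.525 [0.5527 0.2236 0.224 ] [-3.141  -0.0001  1.5186] 0.042014743086246385 cam [63.77357, 260.63132, 192.12223, [0.55598, 0.29601, 0.36673], [-0.2931, 0.00178, -0.05008]]
```

View pics/w4.png

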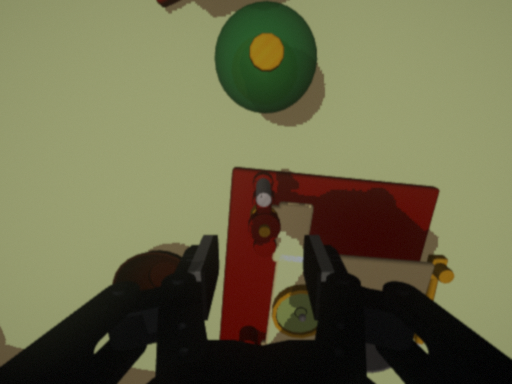

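```bash
python3 -m crank '[[0,0,0,0,0.1,5,0],[0,0,0,0,0,3,0],[0,0,0,0,0,2.3,0],[0,0,0,0,0,0,0],[0,0,0,0,0,0,1],[0,0,0,0,0,0,1],[0,0,0,0,0,0,1],[0,0,0,0,0,0,1]]' 30; python3 -m crank '[[0,0,6.2,0,0.454,0.05,1],[0,0,6.2,0,0.454,0.05,1],[0,0,6.2,0,0.454,0.05,1],[0,0,6.2,0,0.454,0.05,1],[0,0,6.2,0,0.454,0.05,1],[0,0,0,0,0,0,1]]'
```

```text
time: 8.52
tool_pos: [0.5543, 0.2241, 0.1225]
tool_rot: [3.14, -0.001, 1.522]
force: [-1.1, -0.7, 7.8]
opening: 0.0109
gripper_force: 29.4
time: 9.28
tool_pos: [0.5755, 0.2182, 0.1192]
tool_rot: [3.141, -0.001, 0.982]
force: [1.3, 2.1, -2.2]
opening: 0.011
gripper_force: 29.3
```

Half turned as planned; finish the turn, release and go back over the dial.

```bash
python3 -m crank '[[0,0,6.2,0,0.454,0.05,1],[0,0,6.2,0,0.454,0.05,1],[0,0,6.2,0,0.454,0.05,1],[0,0,6.2,0,0.454,0.05,1],[0,0,6.2,0,0.454,0.05,1],[0,0,0,0,0,0,1]]'; python3 -m crank '[[0,0,0,0,0,0,0],[0,0,0,0,0,0,0],[0,0,0,0,0,-5,0],[0,0,0,0,0,-5,0],[0,0,0,0,0,-4,0],[0,0,0,0,0,0,0]]'
```

```text
time: 10.02
tool_pos: [0.59, 0.2015, 0.116]
tool_rot: [-3.141, 0.002, 0.442]
force: [-4.2, 0.2, -3.4]
opening: 0.0109
gripper_force: 29.2
time: 10.78
tool_pos: [0.5923, 0.2021, 0.2597]
tool_rot: [3.141, -0.006, 0.441]
force: [0.6, 0.4, -1.0]
opening: 0.0427
gripper_force: 0.0
```

```bash
python3 -m crank '[[0,0,0,-3.6,3.5,0,0],[0,0,0,-3.6,3.5,0,0],[0,0,0,-3.6,3.5,0,0],[0,0,0,0,0,0,0],[0,0,0,0,0,0,0]]';python3 look.py w5
python3 - <<'E'
from cell import arm
import cv2,numpy as np
from h import *
f=arm.grab_frame("wrist");p=proj(cam(f),[.5865,.0765,.091]);print(p)
x,y=[int(v) for v in p];im=f["color"]
cv2.imwrite("pics/z2.png",cv2.resize(im[max(0,y-45):y+45,x-50:x+50],None,fx=6,fy=6,interpolation=2))
E
```

```text
time: 11.4
tool_pos: [0.5381, 0.0609, 0.2561]
tool_rot: [-3.141, -0.0, 0.441]
force: [0.6, 0.0, -0.6]
opening: 0.0425
gripper_force: 0.0
11.45 [0.5381 0.0614 0.2561] [-3.1412 -0.      0.4415] 0.042745434534264604 cam [63.77357, 260.63132, 192.12223, [0.60419, 0.09118, 0.39893], [-0.29391, 0.00044, -1.13093]]
[267.23048703 122.84475031]
```

View pics/z2.png

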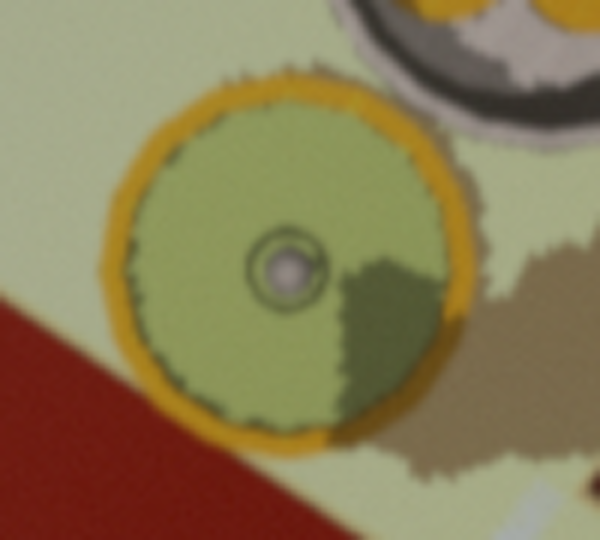

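The ball sits at (288, 270) in the crop and the ring's centre at (287, 270), so the table is level. The gripper is clear of everything.

```bash
python3 -c "
from cell import arm
print(arm.sign_off())"
```

```text
the job is handed in; nothing more can be done
None
```

The table is level: in the last close-up the ball sat centred in the small ring. I turned the right screw about 24° anticlockwise and the left about 62° clockwise, then handed in at about 11.5 s with the arm clear of everything. I saw no contact with anything else on the counter, but I took no final picture to check, and the sign-off returned no verdict.

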